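# Seat a tube block in the corner of the locating stage and hold it

## Task

Pick up the aluminium tube block, set it down upright on the open bed of the grey locating stage, clear of the two fences and their brass spring pins, with its long side parallel to the far fence. Then slide it into the corner until its long side is flush against the far fence and its short side flush against the left fence, both spring pins pushed fully in; press firmly but without ramming. Finish while still gripping the block and pressing it against both fences (do not let go), and leave the other things on the bench where they are.

Things in the scene. Friction and masses are not known exactly. Their poses are not given: they have to be found in the camera images.
- block_centre (a point): centre (half-way up) of the loose aluminium tube block: 50 (own x) by 84 (own y) by 60 mm tall, about 0.5 kg, two rows of four 13 mm bores in its top, flat sides, both ends alike. Starts upright on the bench, middle or right. Take it across the 50 mm width in its upper 25 mm, so that the fingers pass over the fences.
- corner (a point): point at bed level where the inner faces of the two fences meet; axes turn with the stage: x away from the robot, y to its left, z up. Far fence's face: plane x = 0, from y = 0 to -160 mm. Left fence's face: plane y = 0, from x = 0 to -110 mm. The seated block's centre lies at (-25, -42, +30) mm here, its long axis along this y, either way round.
- pin_far (a joint): brass spring pin, 8 mm thick with a round end, standing out of the far fence's face at y = -42 mm from the corner, 18 mm above the bed. 0 = out (stands 6 mm proud of the fence), 0.006 m = pushed in flush; resists with 1 N at first and 4 N when flush, and springs back.
- pin_left (a joint): the same kind of pin in the left fence's face at x = -25 mm from the corner, 18 mm above the bed; 0 = out 6 mm, 0.006 m = flush, 1 to 4 N.
- fence_far: far fence of the stage (fixed aluminium bar, rigid, 12 mm thick, 160 mm long, 28 mm tall above the bed); origin under the middle of the bar, its own y along the bar.
- fence_left: left fence of the stage (fixed aluminium bar, rigid, 12 mm thick, 110 mm long, 28 mm tall above the bed); origin under the middle of the bar, its own y along the bar.
- tube_block: the same tube block; origin at the centre of its underside. Behind it stands the tall fixed analyser (about 0.26 m high, front about x = 0.62 m, from y = +0.10 to -0.40 m, its hatch standing a little farther out at the right): keep the gripper and wrist clear of it, also on the way to the stage.
- bottle_c: white open-topped plastic bottle, 58 mm across, 116 mm tall, standing loose at the left; origin at the centre of its underside. A bystander.
- plate_assay: clear 96-well plate, 86x128x14 mm, lying loose at the left near the bench's front edge; origin at the centre of its underside. A bystander.
- petri_dish: lidded petri dish, 91 mm across, 16 mm tall, lying loose at the right; origin at the centre of its underside. A bystander.
- tube_orange: sample tube with an orange screw cap, 35 mm across, 116 mm tall, standing loose behind the stage; origin at the centre of its underside. A bystander.
- stage: fixed locating stage, left of the middle: grey plate 160 (own x) by 190 mm (own y) with a dark, slick flat bed 20 mm above the bench, two aluminium fences on it; turned up to 0.35 rad. Origin at the centre of its underside; the corner is at (+65, +80, +20) mm. From the corner the bed reaches 142 mm to -x and 172 mm to -y.

How it is judged:
On the way, in this order (a step that is already met when the one before it is completed fails the run):
1. the tube block is picked up off the bench, in the gripper (height (world z) of block_centre above 0.06 m and contact force between the fingers and tube_block above 1 N), for 0.1 s.
2. the block stands on the stage's bed, upright and roughly parallel to the far fence, with both pins still out (z of block_centre in the frame of corner below 0.034 m and contact force between tube_block and stage above 0.2 N and angle between tube_block's own z axis and vertical below 0.1 rad and angle between the y axis of tube_block and the y axis of corner, either way round below 0.2 rad and x of block_centre in the frame of corner between -0.142 and -0.03 m and y of block_centre in the frame of corner between -0.172 and -0.047 m and value of joint each of pin_far, pin_left below 0.001 m), for 0.1 s.
At the end, for the whole second after the job is handed in: Block upright (3 deg) on the bed, long side parallel to the far fence (2 deg), touching both fences with over 0.5 N each, both pins in more than 4.2 of 6 mm, its centre within 3 mm (along each fence) of its seat, at rest, still held in the fingers (over 2 N) (value of joint each of pin_far, pin_left above 0.0042 m and contact force between tube_block and fence_far above 0.5 N and contact force between tube_block and fence_left above 0.5 N and angle between the y axis of tube_block and the y axis of corner, either way round below 0.035 rad and angle between tube_block's own z axis and vertical below 0.06 rad and z of block_centre in the frame of corner below 0.034 m and x of block_centre in the frame of corner above -0.028 m and y of block_centre in the frame of corner above -0.045 m and contact force between the fingers and tube_block above 2 N and linear speed of tube_block below 0.01 m/s); the arm keeps its last pose, push and grip.
It fails at once if the block is rammed against a fence (over 60 N) (contact force between tube_block and fence_far above 60 N or contact force between tube_block and fence_left above 60 N).
It fails at once if the block is tipped over (45 degrees) (angle between tube_block's own z axis and vertical above 0.8 rad).
It fails at once if a bystander is moved by more than 30 mm (distance of any of bottle_c, plate_assay, petri_dish, tube_orange from where it was at the start of the episode above 0.03 m).
It also fails if it takes over 61 s, if anything falls off the work surface, if the arm or the gripper's body presses on something with over 40 N, if the wrist force passes 120 N, or if a joint passes its speed limit or range.

## Robot

A 7-joint arm with a two-finger parallel gripper is mounted at the origin on a cart in front of the work surface, level with it; the furniture and walls round the work are solid. World frame = base frame: x ahead of the robot, y to its left, z up, the work surface at z = 0. Lengths are in m, angles in rad, forces in N, time in s.
With the tool pointing down it reaches from about 0.425 to 0.875 m from the base axis. Payload 9.9 kg.
Tool frame: the origin (TCP) lies midway between the tips of the shut fingers; the grasp point (between the pads) lies 19 mm behind it (hold_point_z is the distance from the TCP to the grasp point, in m); y points along the fingers, x is the direction in which the jaws open and shut, and the axes are right-handed (so a half turn about y gives the same grasp; the last joint's range is limited). The gripper opens to 85 mm and grips with 20 to 120 N. Pads are 22 mm wide; open, the fingers measure 114 mm over their backs; the gripper's body (76 mm by 85 mm) begins 54 mm behind the grasp point. The pads swing forward as they close: fully open they stand 13 mm farther back than shut.
Start: joints at [-1.243, 0.576, 0.025, 1.437, -0.015, 1.129, -0.057], TCP at [0.27, 0.619, 0.231] pointing down, gripper open.
Joint ranges: [-2.76, 2.76], [-0.34, 2.15], [-1.52, 1.57], [0.19, 2.46], [-1.09, 4.23], [0.17, 1.99], [-2.82, 2.82]. Speed limits (rad/s): [2.22, 2.22, 3.01, 3.01, 3.14, 3.14, 3.14].

## Interface

Orientations are given as a unit quaternion [x, y, z, w].
In Python, from workcell import * gives the robot as it stands. The module is installed in compiled form; this text tells all that it offers.
- The arm moves only by the shell command python3 -m creep 'ROWS' [OPENING]. ROWS is JSON, a list of rows, each an object of numbers: "dx", "dy", "dz": the shift along the tool's x, y, z in m; "twist": the turn about the tool's y in units of 6 degrees (1.0 is 6 degrees). A call has exactly 5 rows; each row is the pose to reach, as a shift and turn from the pose commanded when the call began, along the tool's axes at that moment; what a row does not reach only later rows make up. A row lasts 1/12 s, in which the tool goes at most 41.7 mm and 7.16 degrees, less where a joint would pass 70% of its speed; a pose out of reach is approached as far as the arm can. A call with a gripper value outside its range is refused whole. OPENING is the opening, from -1 (shut) to 1 (fully open), set as the call begins (- or left out, the last holds). The fingers move at their own pace and stop on an object; the grip force is fixed at half the most. Time passes only in rows, so rows that repeat a pose let the fingers close, or fill a call up. It gives the time, the measured TCP pose, the force and the opening at its end, in the units of the state.
- sense(): the state, without advancing time (a new reading comes with each control period).
- snapshot(name): name is "scene" or "top" or "wrist"; returns (picture, depth): 420x560x3 uint8, blue, green, red; 420x560 float32, m along the optical axis (not along the pixel's ray), 0 where there is no reading.
- camera_info(name): a dict with "camera_matrix" (3x3 intrinsics, pixels), "origin" and "orientation" of the camera in the world. Camera axes: x right, y down, z forward; pixel columns grow to the right and rows downward; lengths in m; the calibration is good to about 2 mm. A picture is of the moment at which its call begins: read the wrist's pose just before it. camera_info takes no time and is no camera call; for the wrist camera it gives the pose at the moment of the call.
- sign_off(): hands the job in, once; it reports no verdict.
Trained networks look in the newest picture that a camera, given by its name, has taken for a name from the list of things; names that differ only in an ending like _2 or _b are one class to them, and where a whole thing is asked for, a point or a joint stands for the part that bears it (a point fixed in the world has none). Each returns a list of dicts, best first, with "conf" (0 to 1); they miss things now and then, are a little off and sometimes report something else, mostly with a low value. They report only what shows in the picture. A call takes as long as a camera call.
- recognise(target, camera): "xyz" ([x, y, z] in m, in world coordinates, good to about 4 mm: the middle of the surface that is visible of it).
The state is a dict: "clock": time; "qpos": joint angles; "joint_vel": joint speeds; "effort": joint torques, N m; "ee_pos": TCP position; "orientation": TCP orientation; "force": force on the tool from outside, world axes, zero at the start; "ft_torque": the same for the moment, N m; "width": opening from 0.0 (shut) to 1.0 (fully open).
Only numpy, scipy, OpenCV 4.12 (cv2) and the standard library are available. Lean on these libraries where they do the work, as an engineer would, in place of code of your own. Each camera call takes 0.05 s, during which the arm holds its last target. There are 200 camera calls.

## Working session

There is one attempt and no reset: what is moved stays moved. The work goes in short steps, Python scripts to look and compute and a shell command to move; the robot and the scene stay as the last step left them, time stands still between calls to the robot, and variables do not carry over. Pictures are saved under pics/ and viewed, about 8 in all and at most 12, crops included, and the job is handed in when it is done.

```bash
mkdir -p pics; cat > h.py <<'E'
from workcell import *
import numpy as np, cv2
from scipy.spatial.transform import Rotation as R
def cloud(name):
    im,d=snapshot(name); ci=camera_info(name); K=np.array(ci["camera_matrix"])
    v,u=np.mgrid[:420,:560]
    p=np.stack([(u-K[0,2])/K[0,0]*d,(v-K[1,2])/K[1,1]*d,d],-1)
    P=p@R.from_quat(ci["orientation"]).as_matrix().T+np.array(ci["origin"])
    P[d==0]=np.nan
    return im,P
E
python3 - <<'E'
from h import *
print(sense())
a,P=cloud("top"); 
for t in ["tube_block","stage","fence_far","fence_left","pin_far","pin_left","bottle_c","tube_orange","petri_dish"]:
    print(t,[(np.round(o["xyz"],3),round(o["conf"],2)) for o in recognise(t,"top")][:2])
b,Q=cloud("scene")
cv2.imwrite("pics/top.png",a);cv2.imwrite("pics/scene.png",b)
np.savez("top.npz",im=a,P=P);np.savez("scene.npz",im=b,P=Q)
print(sense()["clock"])
E
```

```text
{'clock': 0.0, 'qpos': array([-1.24277187,  0.5765282 ,  0.02485455,  1.43789594, -0.01500217,
        1.12898417, -0.05655468]), 'joint_vel': array([-0.00010214, -0.00079379,  0.00112422,  0.00059706, -0.00109911,
       -0.00096088, -0.00063782]), 'effort': array([-9.56285930e-06, -7.65763092e+01,  2.25013956e+00, -2.85974890e+01,
        1.51730765e-02,  1.24975477e-02, -6.86805109e-06]), 'ee_pos': array([0.27001269, 0.61816057, 0.23044978]), 'orientation': array([ 0.59201471,  0.38673372, -0.38766287, -0.59133164]), 'force': array([ 0.64420779, -0.29656223, -0.13083835]), 'ft_torque': array([-0.04583531, -0.02803879, -0.01467378]), 'width': 1.0007384700507491}
tube_block [(array([ 0.492, -0.032,  0.061]), 0.68)]
stage [(array([0.553, 0.257, 0.019]), 0.81)]
fence_far [(array([0.628, 0.241, 0.051]), 0.57)]
fence_left [(array([0.58 , 0.34 , 0.049]), 0.54)]
pin_far []
pin_left [(array([ 0.492, -0.031,  0.058]), 0.2)]
bottle_c [(array([0.604, 0.506, 0.082]), 0.77), (array([ 0.49 , -0.03 ,  0.057]), 0.47)]
tube_orange [(array([0.583, 0.34 , 0.05 ]), 0.53), (array([0.774, 0.209, 0.116]), 0.48)]
petri_dish [(array([ 0.519, -0.429,  0.013]), 0.71)]
0.55
```

View pics/top.png

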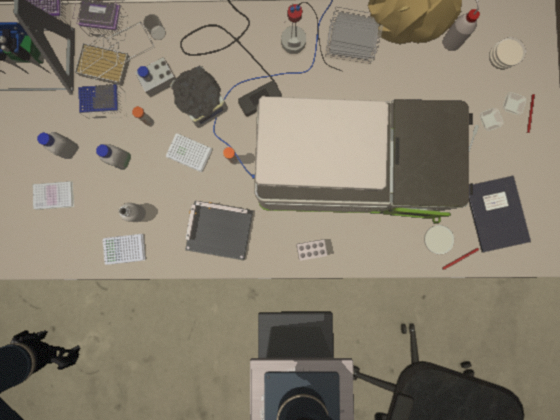

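View pics/scene.png

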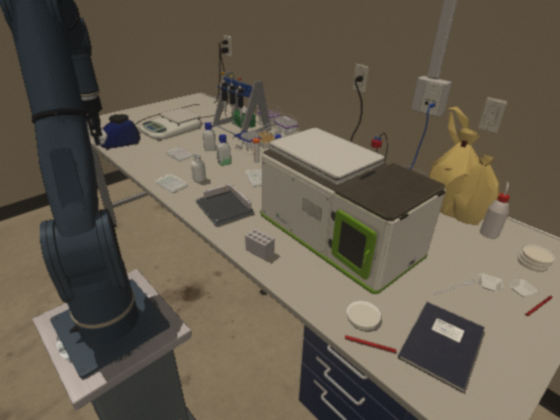

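The top view shows the block near (313,250), with its long side roughly along image x. The stage is at (220,230), with its fences on the upper and left edges. The scene view agrees: the corner is far-left and the block is upright in front of the analyser. Next I'll work out the angles from the depth data.

```bash
cat >> h.py <<'E'
def rect(P,c,r,zlo,zhi):
    m=(P[...,2]>zlo)&(P[...,2]<zhi)&(np.hypot(P[...,0]-c[0],P[...,1]-c[1])<r)
    q=P[m][:,:2]; (cx,cy),(w,h),a=cv2.minAreaRect((q*1000).astype(np.float32))
    if w>h: w,h,a=h,w,a-90   # h long; a = angle of the short side
    return len(q),round(cx,1),round(cy,1),round(w,1),round(h,1),round((a+45)%180-45,1),np.median(P[m][:,2])
def ax():
    s=sense(); return s["ee_pos"],R.from_quat(s["orientation"]).as_matrix()
E
python3 - <<'E'
from h import *
P=np.load("top.npz")["P"]
print("block",rect(P,(.492,-.032),.08,.045,.075))
print("far",rect(P,(.628,.241),.12,.042,.06))
print("bed",rect(P,(.553,.257),.14,.012,.03))
p,M=ax();print(p);print(M.round(3))
E
```

```text
block (350, 491.5, -32.0, 49.9, 83.8, 9.5, np.float64(0.059638033216445674))
far (303, 617.9, 263.5, 78.1, 183.8, 16.1, np.float64(0.04754405635758552))
bed (2658, 553.9, 255.6, 159.5, 189.6, -10.2, np.float64(0.020023982917296013))
[0.27018276 0.61859328 0.23131406]
[[ 0.4    0.    -0.916]
 [ 0.916  0.     0.4  ]
 [ 0.    -1.    -0.   ]]
```

```bash
cat >> h.py <<'E'
def to(x,y,z,jaw):  # world target -> dx,dy,dz,twist ; jaw angle deg
    p,M=ax(); d=M.T@(np.array([x,y,z])-p); a=np.degrees(np.arctan2(M[1,0],M[0,0]))
    t=(a-jaw+90)%180-90
    print("clock",sense()["clock"],"pos",p.round(4),"jaw",a.round(2),"-> d",d.round(4),"twist",round(t/6,2), "tilt",M[:,1].round(3))
E
python3 -m creep '[{"dx":-0.021,"dz":-0.031,"twist":1},{"dx":-0.042,"dz":-0.062,"twist":2},{"dx":-0.063,"dz":-0.093,"twist":3},{"dx":-0.085,"dz":-0.124,"twist":4},{"dx":-0.106,"dz":-0.155,"twist":5}]' 1
python3 -c "
from h import *
to(.47,.3,.231,9.5)"
```

```text
clock 0.55 pos [0.2702 0.6186 0.2313] jaw 66.41 -> d [-2.120e-01  3.000e-04 -3.106e-01] twist 9.48 tilt [ 0.  0. -1.]invalid input at $[0]: expected keys dx, dy, dz, twist
```

```bash

python3 -m creep '[{"dx":-0.021,"dy":0,"dz":-0.031,"twist":1},{"dx":-0.042,"dy":0,"dz":-0.062,"twist":2},{"dx":-0.063,"dy":0,"dz":-0.093,"twist":3},{"dx":-0.085,"dy":0,"dz":-0.124,"twist":4},{"dx":-0.106,"dy":0,"dz":-0.155,"twist":5}]' 1
python3 -c "
from h import *
to(.47,.3,.231,9.5)"
```

```text
clock: 0.97
ee_pos: [0.3705, 0.4577, 0.2315]
orientation: [-0.672, -0.219, 0.219, 0.672]
force: [1.1, -0.5, -0.4]
width: 0.995
clock 0.9667 pos [0.3705 0.4577 0.2315] jaw 36.11 -> d [-0.0126  0.0005 -0.1861] twist 4.44 tilt [ 0.  0. -1.]
```

```bash

python3 -m creep '[{"dx":-0.002,"dy":0,"dz":-0.037,"twist":0.9},{"dx":-0.005,"dy":0,"dz":-0.074,"twist":1.8},{"dx":-0.007,"dy":0,"dz":-0.111,"twist":2.7},{"dx":-0.01,"dy":0,"dz":-0.148,"twist":3.6},{"dx":-0.0126,"dy":0,"dz":-0.186,"twist":4.44}]'
python3 -c "
from h import *
to(.485,.13,.231,9.5)"
```

```text
clock: 1.38
ee_pos: [0.4706, 0.3009, 0.2316]
orientation: [-0.704, -0.059, 0.059, 0.705]
force: [1.1, 1.1, -0.1]
width: 0.997
clock 1.3833 pos [0.4706 0.3009 0.2316] jaw 9.52 -> d [-0.0141  0.0005 -0.1709] twist 0.0 tilt [ 0.     0.001 -1.   ]
```

```bash

python3 - <<'E'
from h import *
a,P=cloud("wrist"); cv2.imwrite("pics/w1.png",a)
print(np.nanmin(P.reshape(-1,3),0),np.nanmax(P.reshape(-1,3),0))
print("bed",rect(P,(.553,.257),.14,.012,.03))
print("fences",rect(P,(.603,.28),.14,.042,.055))
np.savez("w1.npz",P=P,im=a)
E
```

```text
[-0.53219012 -1.09090404 -0.77083053] [0.88114823 0.70981647 0.33302455]
bed (17028, 557.0, 245.9, 157.8, 188.5, -11.0, np.float64(0.021517482345440653))
fences (2438, 612.9, 264.8, 98.8, 208.3, 23.5, np.float64(0.049268625240921377))
```

View pics/w1.png

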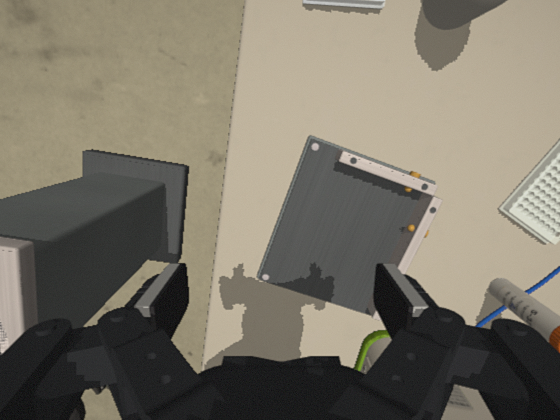

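```bash

python3 -m creep '[{"dx":-0.003,"dy":0,"dz":-0.034,"twist":0},{"dx":-0.006,"dy":0,"dz":-0.068,"twist":0},{"dx":-0.009,"dy":0,"dz":-0.103,"twist":0},{"dx":-0.012,"dy":0,"dz":-0.137,"twist":0},{"dx":-0.014,"dy":0,"dz":-0.171,"twist":0}]'
python3 -c "
from h import *
to(.4915,-.032,.18,9.5)"
```

```text
clock: 1.85
ee_pos: [0.485, 0.1299, 0.2315]
orientation: [-0.704, -0.061, 0.06, 0.705]
force: [1.1, -0.6, 0.1]
width: 0.994
clock 1.85 pos [0.485  0.1299 0.2315] jaw 9.81 -> d [-0.0212  0.0515 -0.1607] twist 0.05 tilt [ 0.  0. -1.]
```

```bash

python3 -m creep '[{"dx":-0.004,"dy":0.01,"dz":-0.032,"twist":0},{"dx":-0.008,"dy":0.02,"dz":-0.064,"twist":0},{"dx":-0.012,"dy":0.03,"dz":-0.096,"twist":0},{"dx":-0.017,"dy":0.04,"dz":-0.128,"twist":0},{"dx":-0.021,"dy":0.05,"dz":-0.161,"twist":0}]'
python3 - <<'E'
from h import *
a,P=cloud("wrist"); cv2.imwrite("pics/w2.png",a)
print([(np.round(o["xyz"],4),o["conf"]) for o in recognise("tube_block","wrist")])
print("block",rect(P,(.492,-.032),.07,.045,.075))
to(.4915,-.032,.03,9.5)
# stage fit from w1
P=np.load("w1.npz")["P"]; c=np.array([.632,.3228])
for it in range(3):
  th=np.radians(-10.2) if it==0 else th
  u=np.array([np.cos(th),np.sin(th)]); v=np.array([-u[1],u[0]])
  m=(P[...,2]>.043)&(P[...,2]<.056); q=P[m][:,:2]-c; X=q@u;Y=q@v
  f=(abs(X-.006)<.014)&(Y<-.015)&(Y>-.16); l=(abs(Y-.006)<.014)&(X<-.015)&(X>-.12)
  # inner and outer edges by percentiles
  for n,A,B,s in(("far",X,Y,f),("left",Y,X,l)):
    k=np.polyfit(B[s],A[s],1)
    print(n,s.sum(),"slope",np.degrees(k[0]).round(2),"lo/hi",np.percentile(A[s],[1,5,50,95,99]).round(4),"along",np.percentile(B[s],[1,99]).round(3), "z",np.median(P[m][s][:,2]).round(4))
  sl=-np.polyfit(Y[f],X[f],1)[0]; th+=sl
  u=np.array([np.cos(th),np.sin(th)]); v=np.array([-u[1],u[0]]); q=P[m][:,:2]-c;X=q@u;Y=q@v
  c=c+u*(np.median(X[f])-.006)+v*(np.median(Y[l])-.006)
  print("corner",c.round(4),"yaw",np.degrees(th).round(2))
E
```

```text
clock: 2.27
ee_pos: [0.4917, -0.032, 0.1811]
orientation: [-0.704, -0.061, 0.06, 0.705]
force: [1.7, 1.0, -0.6]
width: 0.999
[(array([ 0.4891, -0.0304,  0.0573]), 0.63)]
block (4407, 490.0, -40.9, 50.1, 84.8, 9.0, np.float64(0.05932977188223543))
clock 2.3667 pos [ 0.491  -0.0367  0.1806] jaw 9.34 -> d [0.0015 0.1506 0.0049] twist -0.03 tilt [-0.001 -0.003 -1.   ]
far 1011 slope 0.72 lo/hi [0.0047 0.0059 0.0103 0.0172 0.0184] along [-0.102 -0.016] z 0.0494
left 882 slope 0.34 lo/hi [-0.0079 -0.0074 -0.0025  0.0024  0.005 ] along [-0.103 -0.016] z 0.0493
corner [0.6352 0.3127] yaw -10.92
far 962 slope 0.77 lo/hi [0.0005 0.0016 0.0059 0.013  0.0168] along [-0.158 -0.016] z 0.0494
left 1059 slope 0.38 lo/hi [-0.0009 -0.0003  0.0053  0.0108  0.0141] along [-0.108 -0.016] z 0.0492
corner [0.6356 0.3111] yaw -11.69
far 948 slope -0.02 lo/hi [0.0004 0.0017 0.006  0.0131 0.0167] along [-0.158 -0.016] z 0.0493
left 1066 slope 1.11 lo/hi [-0.0004  0.0004  0.006   0.0116  0.0154] along [-0.108 -0.016] z 0.0492
corner [0.6356 0.3111] yaw -11.66
```

View pics/w2.png

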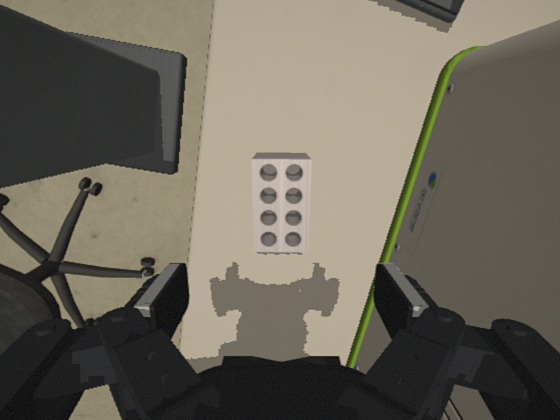

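The block sits centred between the fingers, with its top at about (281,205), and the analyser is well to the right. The wrist pictures were taken while the arm was still settling, which explains the 9 mm disagreement. I'll hold still and look again.

```bash
sed -i 's/im,d=snapshot(name); ci=camera_info(name)/ci=camera_info(name); im,d=snapshot(name)/' h.py
python3 -m creep '[{"dx":0,"dy":0.01,"dz":0,"twist":0},{"dx":0,"dy":0.02,"dz":0,"twist":0},{"dx":0,"dy":0.02,"dz":0,"twist":0},{"dx":0,"dy":0.02,"dz":0,"twist":0},{"dx":0,"dy":0.02,"dz":0,"twist":0}]'
python3 - <<'E'
from h import *
a,P=cloud("wrist")
print("block",rect(P,(.492,-.032),.07,.045,.075))
to(.4915,-.032,.03,9.5)
E
```

```text
clock: 2.78
ee_pos: [0.4922, -0.0304, 0.1618]
orientation: [-0.704, -0.061, 0.06, 0.705]
force: [1.0, 0.2, -0.1]
width: 1.002
block (5160, 491.0, -32.5, 50.1, 84.5, 9.5, np.float64(0.06045548226546339))
clock 2.8333 pos [ 0.4923 -0.0305  0.1619] jaw 9.81 -> d [-0.0011  0.1319 -0.0013] twist 0.05 tilt [ 0.001  0.    -1.   ]
```

```bash

python3 -m creep '[{"dx":-0.0015,"dy":0.02,"dz":-0.002,"twist":0.05},{"dx":-0.0015,"dy":0.05,"dz":-0.002,"twist":0.05},{"dx":-0.0015,"dy":0.08,"dz":-0.002,"twist":0.05},{"dx":-0.0015,"dy":0.11,"dz":-0.002,"twist":0.05},{"dx":-0.0015,"dy":0.132,"dz":-0.002,"twist":0.05}]'
python3 -m creep '[{"dx":0,"dy":0,"dz":0,"twist":0},{"dx":0,"dy":0,"dz":0,"twist":0},{"dx":0,"dy":0,"dz":0,"twist":0},{"dx":0,"dy":0,"dz":0,"twist":0},{"dx":0,"dy":0,"dz":0,"twist":0}]' -1
python3 -m creep '[{"dx":0,"dy":0,"dz":0,"twist":0},{"dx":0,"dy":0,"dz":0,"twist":0},{"dx":0,"dy":0,"dz":0,"twist":0},{"dx":0,"dy":0,"dz":0,"twist":0},{"dx":0,"dy":0,"dz":0,"twist":0}]'
python3 -c "
from h import *
to(.485,-.0325,.15,9.5)"
```

```text
clock: 3.25
ee_pos: [0.4907, -0.0327, 0.0279]
orientation: [-0.705, -0.059, 0.059, 0.705]
force: [0.4, 0.3, -0.4]
width: 1.003
clock: 3.67
ee_pos: [0.4917, -0.0331, 0.031]
orientation: [0.705, 0.059, -0.057, -0.705]
force: [-0.4, -0.5, 5.2]
width: 0.577
clock: 4.08
ee_pos: [0.4917, -0.0331, 0.0309]
orientation: [0.705, 0.059, -0.057, -0.705]
force: [-1.0, 0.9, 9.8]
width: 0.575
clock 4.0833 pos [ 0.4917 -0.0331  0.0309] jaw 9.47 -> d [-0.0062 -0.1191  0.0017] twist -0.0 tilt [ 0.003  0.    -1.   ]
```

```bash

python3 -m creep '[{"dx":0,"dy":-0.01,"dz":0,"twist":0},{"dx":0,"dy":-0.03,"dz":0,"twist":0},{"dx":0,"dy":-0.055,"dz":0,"twist":0},{"dx":0,"dy":-0.08,"dz":0,"twist":0},{"dx":0,"dy":-0.1,"dz":0,"twist":0}]'
python3 -c "
from h import *
to(.48,.12,.14,-10.2)"
```

```text
clock: 4.5
ee_pos: [0.4904, -0.0332, 0.1317]
orientation: [0.705, 0.059, -0.058, -0.705]
force: [1.3, 0.9, -6.2]
width: 0.577
clock 4.5 pos [ 0.4904 -0.0332  0.1317] jaw 9.46 -> d [ 0.0149 -0.0083  0.1528] twist 3.28 tilt [ 0.001  0.    -1.   ]
```

```bash

python3 -m creep '[{"dx":0.002,"dy":-0.002,"dz":0.02,"twist":0.6},{"dx":0.005,"dy":-0.004,"dz":0.053,"twist":1.2},{"dx":0.009,"dy":-0.006,"dz":0.088,"twist":2},{"dx":0.012,"dy":-0.008,"dz":0.123,"twist":2.7},{"dx":0.015,"dy":-0.008,"dz":0.153,"twist":3.28}]'
python3 -m creep '[{"dx":0,"dy":0,"dz":0,"twist":0},{"dx":0,"dy":0,"dz":0,"twist":0},{"dx":0,"dy":0,"dz":0,"twist":0},{"dx":0,"dy":0,"dz":0,"twist":0},{"dx":0,"dy":0,"dz":0,"twist":0}]'
python3 - <<'E'
from h import *
a,P=cloud("wrist"); cv2.imwrite("pics/w3.png",a)
print("bed",rect(P,(.553,.257),.14,.012,.03))
b,Q=cloud("top");print("bed top",rect(Q,(.553,.257),.14,.012,.03))
def fit(P,c,th):
  for it in range(3):
    u=np.array([np.cos(th),np.sin(th)]); v=np.array([-u[1],u[0]])
    m=(P[...,2]>.043)&(P[...,2]<.056); q=P[m][:,:2]-c; X=q@u;Y=q@v
    f=(abs(X-.006)<.011)&(Y<-.015)&(Y>-.16); l=(abs(Y-.006)<.011)&(X<-.015)&(X>-.12)
    kf=np.polyfit(Y[f],X[f],1);kl=np.polyfit(X[l],Y[l],1)
    th+=-kf[0]*.6+kl[0]*.4
    c=c+u*(np.median(X[f])-.006)+v*(np.median(Y[l])-.006)
    print(f.sum(),l.sum(),"slopes deg",np.degrees([-kf[0],kl[0]]).round(2),"width",np.percentile(X[f],[2,98]).round(4),np.percentile(Y[l],[2,98]).round(4),"corner",c.round(4),"yaw",np.degrees(th).round(2))
c=np.array([.632,.3228])
fit(P,c,-.178);fit(Q,c,-.178)
to(.5,.2,.14,-10.2)
E
```

```text
clock: 4.92
ee_pos: [0.4795, 0.1228, 0.1385]
orientation: [-0.704, 0.064, -0.064, 0.705]
force: [0.4, -0.6, -5.5]
width: 0.574
clock: 5.33
ee_pos: [0.4804, 0.119, 0.1376]
orientation: [0.704, -0.064, 0.064, -0.704]
force: [0.5, 0.4, -5.9]
width: 0.57
bed (28004, 545.6, 214.4, 104.8, 159.3, 79.7, np.float64(0.02075124880886478))
bed top (2181, 553.9, 255.7, 159.4, 189.6, -10.0, np.float64(0.019970313331588718))Traceback (most recent call last):
  File "<stdin>", line 15, in <module>
  File "<stdin>", line 10, in fit
    raise TypeError("expected non-empty vector for x")
TypeError: expected non-empty vector for x
```

View pics/w3.png

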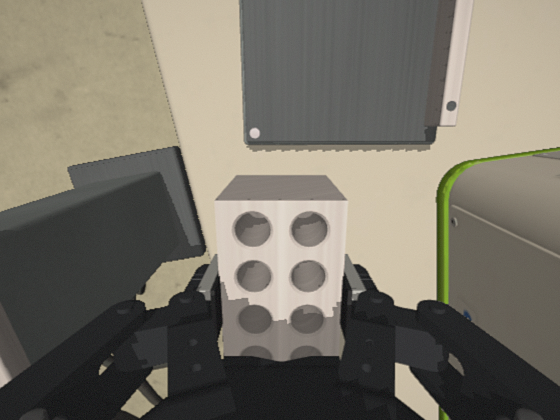

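The wrist view shows the block square in the fingers. The bed's near-right edge is at about (340,143), parallel to it, and the far fence is at (450,60). The yaw from the wrist, -10.3°, agrees with the top view's -10.2°, so I'll go above the placing spot.

```bash

python3 -c "
from h import *
to(.5758,.2649,.125,-10.2)"
```

```text
clock 5.4333 pos [0.4804 0.1192 0.1375] jaw -10.31 -> d [0.0677 0.0125 0.1604] twist -0.02 tilt [ 0. -0. -1.]
```

```bash

python3 -m creep '[{"dx":0.008,"dy":0.0,"dz":0.025,"twist":0},{"dx":0.022,"dy":0.002,"dz":0.06,"twist":0},{"dx":0.038,"dy":0.005,"dz":0.095,"twist":0},{"dx":0.054,"dy":0.009,"dz":0.13,"twist":0},{"dx":0.068,"dy":0.0125,"dz":0.16,"twist":-0.02}]'
python3 -m creep '[{"dx":0,"dy":0.01,"dz":0,"twist":0},{"dx":0,"dy":0.02,"dz":0,"twist":0},{"dx":0,"dy":0.03,"dz":0,"twist":0},{"dx":0,"dy":0.04,"dz":0,"twist":0},{"dx":0,"dy":0.04,"dz":0,"twist":0}]'
python3 - <<'E'
from h import *
to(.5758,.2649,.052,-10.2)
a,P=cloud("top"); 
print("block",rect(P,(.576,.265),.075,.1,.13)); cv2.imwrite("pics/t4.png",cv2.resize(a[140:280,140:300],(800,700))[:600])
print(sense()["force"])
E
```

```text
clock: 5.85
ee_pos: [0.5768, 0.2676, 0.1245]
orientation: [-0.704, 0.062, -0.062, 0.705]
force: [0.3, -0.1, -5.9]
width: 0.569
clock: 6.27
ee_pos: [0.5741, 0.2638, 0.0825]
orientation: [0.705, -0.064, 0.062, -0.704]
force: [-0.1, -0.1, -6.1]
width: 0.574
clock 6.2667 pos [0.5741 0.2638 0.0825] jaw -10.2 -> d [0.0016 0.0305 0.0015] twist 0.0 tilt [-0.004 -0.002 -1.   ]
block (133, 575.2, 237.8, 33.9, 69.1, 83.6, np.float64(0.11145238453735917))
[-0.42029163  0.40092449 -4.25403006]
```

```bash

python3 -m creep '[{"dx":0.001,"dy":0.008,"dz":0.001,"twist":0},{"dx":0.0015,"dy":0.016,"dz":0.0015,"twist":0},{"dx":0.0015,"dy":0.024,"dz":0.0015,"twist":0},{"dx":0.0015,"dy":0.027,"dz":0.0015,"twist":0},{"dx":0.0015,"dy":0.027,"dz":0.0015,"twist":0}]'
python3 -m creep '[{"dx":0,"dy":0.001,"dz":0,"twist":0},{"dx":0,"dy":0.002,"dz":0,"twist":0},{"dx":0,"dy":0.003,"dz":0,"twist":0},{"dx":0,"dy":0.003,"dz":0,"twist":0},{"dx":0,"dy":0.003,"dz":0,"twist":0}]'
python3 -c "
from h import *
to(.5758,.2649,.052,-10.2)"
```

```text
clock: 6.73
ee_pos: [0.5767, 0.2666, 0.0566]
orientation: [0.705, -0.063, 0.062, -0.704]
force: [-0.1, -0.2, -5.3]
width: 0.572
clock: 7.15
ee_pos: [0.5774, 0.2669, 0.055]
orientation: [-0.704, 0.062, -0.062, 0.704]
force: [0.2, -0.2, -6.5]
width: 0.578
clock 7.15 pos [0.5774 0.2669 0.055 ] jaw -10.09 -> d [-0.0013  0.003  -0.0023] twist 0.02 tilt [ 0.  0. -1.]
```

```bash

python3 -m creep '[{"dx":0,"dy":0.001,"dz":0,"twist":0},{"dx":0,"dy":0.002,"dz":0,"twist":0},{"dx":0,"dy":0.003,"dz":0,"twist":0},{"dx":0,"dy":0.0035,"dz":0,"twist":0},{"dx":0,"dy":0.0035,"dz":0,"twist":0}]'
python3 -m creep '[{"dx":0,"dy":0.0005,"dz":0,"twist":0},{"dx":0,"dy":0.0005,"dz":0,"twist":0},{"dx":0,"dy":0.0005,"dz":0,"twist":0},{"dx":0,"dy":0.0005,"dz":0,"twist":0},{"dx":0,"dy":0.0005,"dz":0,"twist":0}]'
python3 -c "
from h import *
to(.5758,.2649,.0509,-10.2)"
```

```text
clock: 7.57
ee_pos: [0.5773, 0.2669, 0.0511]
orientation: [0.704, -0.062, 0.062, -0.704]
force: [0.1, 0.0, -6.3]
width: 0.573
clock: 7.98
ee_pos: [0.5774, 0.2669, 0.051]
orientation: [-0.704, 0.062, -0.062, 0.704]
force: [-2.1, 0.4, 0.2]
width: 0.571
clock 7.9833 pos [0.5774 0.2669 0.051 ] jaw -10.1 -> d [-0.0013  0.0001 -0.0022] twist 0.02 tilt [ 0.  0. -1.]
```

```bash

python3 - <<'E'
from h import *
a,P=cloud("wrist"); cv2.imwrite("pics/w5.png",a); np.savez("w5.npz",P=P)
def fit(P,c,th):
  for it in range(3):
    u=np.array([np.cos(th),np.sin(th)]); v=np.array([-u[1],u[0]])
    m=(P[...,2]>.043)&(P[...,2]<.056); q=P[m][:,:2]-c; X=q@u;Y=q@v
    for n,A,B in(("far",X,Y),("left",Y,X)):
      s=(abs(A-.006)<.012)&(B<-.005)&(B>-.12)
      if s.sum()<30: print(n,"few",s.sum());continue
      k=np.polyfit(B[s],A[s],1); print(n,s.sum(),"slope",np.degrees(k[0]).round(2),"edges",np.percentile(A[s],[2,50,98]).round(4))
    th+=0; break
fit(P,np.array([.632,.3228]),np.radians(-10.2))
print("block top",rect(P,(.576,.265),.075,.07,.09))
p,M=ax(); th=np.radians(-10.2); d=p[:2]-[.632,.3228]; print("in corner frame",d@[np.cos(th),np.sin(th)],d@[-np.sin(th),np.cos(th)])
E
```

```text
far 3740 slope -1.08 edges [-0.0006  0.0049  0.0113]
left 6682 slope 0.41 edges [0.0002 0.0063 0.0126]
block top (18601, 577.1, 270.0, 76.6, 79.5, -10.2, np.float64(0.08046271637376194))
in corner frame -0.04384107191813236 -0.06471068638005287
```

View pics/w5.png

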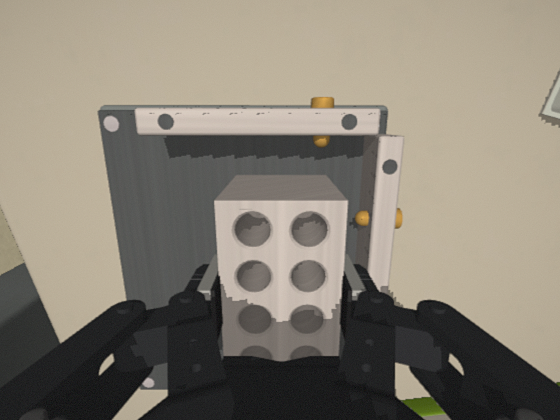

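The block stands clear of both pins, which show at (322,140) and (362,218). It is parallel to the fences, and both fence faces match my corner estimate to about 1 mm. I'll settle it first, then approach to just short of the pins.

```bash

python3 -m creep '[{"dx":0,"dy":0.0003,"dz":0,"twist":0},{"dx":0,"dy":0.0003,"dz":0,"twist":0},{"dx":0,"dy":0.0003,"dz":0,"twist":0},{"dx":0,"dy":0.0003,"dz":0,"twist":0},{"dx":0,"dy":0.0003,"dz":0,"twist":0}]'
python3 -m creep '[{"dx":0.002,"dy":0,"dz":0.003,"twist":0},{"dx":0.005,"dy":0,"dz":0.007,"twist":0},{"dx":0.008,"dy":0,"dz":0.011,"twist":0},{"dx":0.01,"dy":0,"dz":0.014,"twist":0},{"dx":0.011,"dy":0,"dz":0.0145,"twist":0}]'
cat >> h.py <<'E'
def st():
    s=sense(); p,M=ax(); th=np.radians(-10.2); u=np.array([np.cos(th),np.sin(th)]); v=np.array([-u[1],u[0]])
    d=p[:2]-[.632,.3228]; f=s["force"]
    print("t",s["clock"],"corner xy mm",(d@u*1e3).round(2),(d@v*1e3).round(2),"z",p[2].round(4),"F",(f[:2]@u).round(1),(f[:2]@v).round(1),f[2].round(1),"Tz",s["ft_torque"].round(2),"jaw",np.degrees(np.arctan2(M[1,0],M[0,0])).round(2),"down",M[:,1].round(4))
E
python3 -c "
from h import *
st()"
```

```text
clock: 8.45
ee_pos: [0.5774, 0.2669, 0.051]
orientation: [-0.704, 0.062, -0.062, 0.704]
force: [-3.5, -0.8, 5.6]
width: 0.574
clock: 8.87
ee_pos: [0.5915, 0.2797, 0.051]
orientation: [-0.704, 0.062, -0.062, 0.705]
force: [-4.5, -0.8, 8.4]
width: 0.578
t 8.8667 corner xy mm -32.25 -49.6 z 0.051 F -4.3 -1.5 8.4 Tz [-0.35  1.16 -0.01] jaw -10.08 down [ 7.e-04  3.e-04 -1.e+00]
```

```bash

python3 -m creep '[{"dx":0.0013,"dy":0,"dz":0,"twist":0},{"dx":0.0026,"dy":0,"dz":0,"twist":0},{"dx":0.004,"dy":0,"dz":0,"twist":0},{"dx":0.0052,"dy":0,"dz":0,"twist":0},{"dx":0.006,"dy":0,"dz":0,"twist":0}]'
python3 -c "
from h import *
st()"
python3 -m creep '[{"dx":0.0004,"dy":0,"dz":0,"twist":0},{"dx":0.0008,"dy":0,"dz":0,"twist":0},{"dx":0.0012,"dy":0,"dz":0,"twist":0},{"dx":0.0012,"dy":0,"dz":0,"twist":0},{"dx":0.0012,"dy":0,"dz":0,"twist":0}]'
python3 -c "
from h import *
st()"
```

```text
clock: 9.28
ee_pos: [0.5961, 0.2793, 0.051]
orientation: [-0.704, 0.062, -0.061, 0.705]
force: [-7.5, 0.7, 9.7]
width: 0.573
t 9.2833 corner xy mm -27.66 -49.13 z 0.051 F -7.5 -0.6 9.7 Tz [ 0.03  1.59 -0.02] jaw -10.05 down [-0.0012  0.0013 -1.    ]
clock: 9.7
ee_pos: [0.597, 0.2792, 0.051]
orientation: [-0.704, 0.062, -0.061, 0.705]
force: [-7.1, 0.9, 10.4]
width: 0.574
t 9.7 corner xy mm -26.71 -49.11 z 0.051 F -7.1 -0.4 10.4 Tz [ 0.03  1.66 -0.06] jaw -10.04 down [-0.0015  0.0013 -1.    ]
```

```bash

python3 -m creep '[{"dx":0.0004,"dy":0,"dz":0,"twist":0},{"dx":0.0008,"dy":0,"dz":0,"twist":0},{"dx":0.0012,"dy":0,"dz":0,"twist":0},{"dx":0.0012,"dy":0,"dz":0,"twist":0},{"dx":0.0012,"dy":0,"dz":0,"twist":0}]'
python3 -c "
from h import *
st()"
python3 -m creep '[{"dx":0.0004,"dy":0,"dz":0,"twist":0},{"dx":0.0008,"dy":0,"dz":0,"twist":0},{"dx":0.0012,"dy":0,"dz":0,"twist":0},{"dx":0.0012,"dy":0,"dz":0,"twist":0},{"dx":0.0012,"dy":0,"dz":0,"twist":0}]'
python3 -c "
from h import *
st()"
```

```text
clock: 10.12
ee_pos: [0.598, 0.279, 0.0511]
orientation: [-0.704, 0.063, -0.061, 0.705]
force: [-7.9, -1.1, 10.0]
width: 0.577
t 10.1167 corner xy mm -25.73 -49.09 z 0.0511 F -7.6 -2.5 10.0 Tz [ 0.08  1.78 -0.03] jaw -10.03 down [-0.0019  0.0014 -1.    ]
clock: 10.53
ee_pos: [0.599, 0.2789, 0.0511]
orientation: [-0.704, 0.063, -0.061, 0.705]
force: [-9.4, 0.4, 10.6]
width: 0.575
t 10.5333 corner xy mm -24.74 -49.06 z 0.0511 F -9.3 -1.2 10.6 Tz [-0.01  1.92  0.04] jaw -10.03 down [-0.0022  0.0014 -1.    ]
```

```bash

python3 -m creep '[{"dx":0.0003,"dy":0,"dz":0,"twist":0},{"dx":0.0006,"dy":0,"dz":0,"twist":0},{"dx":0.0009,"dy":0,"dz":0,"twist":0},{"dx":0.0009,"dy":0,"dz":0,"twist":0},{"dx":0.0009,"dy":0,"dz":0,"twist":0}]'
python3 -c "
from h import *
st()"
python3 -m creep '[{"dx":0.0003,"dy":0,"dz":0,"twist":0},{"dx":0.0006,"dy":0,"dz":0,"twist":0},{"dx":0.0009,"dy":0,"dz":0,"twist":0},{"dx":0.0009,"dy":0,"dz":0,"twist":0},{"dx":0.0009,"dy":0,"dz":0,"twist":0}]'
python3 -c "
from h import *
st()"
```

```text
clock: 10.95
ee_pos: [0.5993, 0.2788, 0.051]
orientation: [-0.704, 0.063, -0.061, 0.705]
force: [-11.1, -0.1, 14.2]
width: 0.581
t 10.95 corner xy mm -24.4 -49.09 z 0.051 F -11.0 -2.0 14.2 Tz [ 0.04  2.33 -0.03] jaw -10.03 down [-0.0033  0.0015 -1.    ]
clock: 11.37
ee_pos: [0.5994, 0.2788, 0.0511]
orientation: [-0.704, 0.064, -0.06, 0.705]
force: [-14.0, -0.1, 15.9]
width: 0.574
t 11.3667 corner xy mm -24.33 -49.07 z 0.0511 F -13.7 -2.6 15.9 Tz [ 0.05  2.91 -0.18] jaw -10.03 down [-0.0047  0.0016 -1.    ]
```

```bash

python3 -m creep '[{"dx":0,"dy":0,"dz":0.0013,"twist":0},{"dx":0,"dy":0,"dz":0.0026,"twist":0},{"dx":0,"dy":0,"dz":0.004,"twist":0},{"dx":0,"dy":0,"dz":0.0052,"twist":0},{"dx":0,"dy":0,"dz":0.006,"twist":0}]'
python3 -c "
from h import *
st()"
python3 -m creep '[{"dx":0,"dy":0,"dz":0.0005,"twist":0},{"dx":0,"dy":0,"dz":0.001,"twist":0},{"dx":0,"dy":0,"dz":0.0015,"twist":0},{"dx":0,"dy":0,"dz":0.0015,"twist":0},{"dx":0,"dy":0,"dz":0.0015,"twist":0}]'
python3 -c "
from h import *
st()"
```

```text
clock: 11.78
ee_pos: [0.5996, 0.28, 0.0511]
orientation: [0.706, -0.065, 0.06, -0.703]
force: [-20.4, -13.0, 23.4]
width: 0.576
t 11.7833 corner xy mm -24.31 -47.82 z 0.0511 F -17.8 -16.4 23.4 Tz [-2.5   3.92 -0.04] jaw -10.18 down [-0.0074 -0.0037 -1.    ]
clock: 12.2
ee_pos: [0.5998, 0.2812, 0.0511]
orientation: [0.706, -0.065, 0.06, -0.703]
force: [-19.0, -13.0, 22.6]
width: 0.573
t 12.2 corner xy mm -24.32 -46.69 z 0.0511 F -16.4 -16.2 22.6 Tz [-2.4   4.    0.06] jaw -10.2 down [-0.0076 -0.004  -1.    ]
```

```bash

python3 -m creep '[{"dx":0,"dy":-0.0003,"dz":0.0005,"twist":0},{"dx":0,"dy":-0.0006,"dz":0.001,"twist":0},{"dx":0,"dy":-0.0008,"dz":0.0015,"twist":0},{"dx":0,"dy":-0.0008,"dz":0.0015,"twist":0},{"dx":0,"dy":-0.0008,"dz":0.0015,"twist":0}]'
python3 -c "
from h import *
st()"
python3 -m creep '[{"dx":0,"dy":0,"dz":0.0005,"twist":0},{"dx":0,"dy":0,"dz":0.001,"twist":0},{"dx":0,"dy":0,"dz":0.0015,"twist":0},{"dx":0,"dy":0,"dz":0.0015,"twist":0},{"dx":0,"dy":0,"dz":0.0015,"twist":0}]'
python3 -c "
from h import *
st()"
```

```text
clock: 12.62
ee_pos: [0.6002, 0.2832, 0.0512]
orientation: [0.706, -0.065, 0.06, -0.703]
force: [-15.7, -11.2, 15.3]
width: 0.573
t 12.6167 corner xy mm -24.31 -44.57 z 0.0512 F -13.5 -13.8 15.3 Tz [-1.96  3.3   0.  ] jaw -10.17 down [-0.0074 -0.0037 -1.    ]
clock: 13.03
ee_pos: [0.6004, 0.2843, 0.0512]
orientation: [0.706, -0.065, 0.06, -0.703]
force: [-17.5, -11.6, 16.5]
width: 0.568
t 13.0333 corner xy mm -24.32 -43.51 z 0.0512 F -15.2 -14.5 16.5 Tz [-2.23  3.44  0.01] jaw -10.19 down [-0.0076 -0.0042 -1.    ]
```

```bash

python3 -m creep '[{"dx":0,"dy":0,"dz":0.0005,"twist":0},{"dx":0,"dy":0,"dz":0.001,"twist":0},{"dx":0,"dy":0,"dz":0.0015,"twist":0},{"dx":0,"dy":0,"dz":0.0015,"twist":0},{"dx":0,"dy":0,"dz":0.0015,"twist":0}]'
python3 -c "
from h import *
st()"
python3 -m creep '[{"dx":0,"dy":0,"dz":0.0005,"twist":0},{"dx":0,"dy":0,"dz":0.001,"twist":0},{"dx":0,"dy":0,"dz":0.0015,"twist":0},{"dx":0,"dy":0,"dz":0.0015,"twist":0},{"dx":0,"dy":0,"dz":0.0015,"twist":0}]'
python3 -c "
from h import *
st()"
```

```text
clock: 13.45
ee_pos: [0.6006, 0.2855, 0.0512]
orientation: [0.706, -0.065, 0.06, -0.702]
force: [-17.3, -12.8, 16.7]
width: 0.576
t 13.45 corner xy mm -24.33 -42.29 z 0.0512 F -14.7 -15.7 16.7 Tz [-2.37  3.47  0.01] jaw -10.19 down [-0.0078 -0.0045 -1.    ]
clock: 13.87
ee_pos: [0.6006, 0.2855, 0.0512]
orientation: [0.707, -0.066, 0.06, -0.702]
force: [-18.8, -17.2, 19.6]
width: 0.573
t 13.8667 corner xy mm -24.31 -42.25 z 0.0512 F -15.5 -20.3 19.6 Tz [-3.11  3.79  0.18] jaw -10.23 down [-0.0086 -0.0062 -0.9999]
```

```bash

python3 -m creep '[{"dx":0.0003,"dy":0,"dz":0.0003,"twist":0},{"dx":0.0006,"dy":0,"dz":0.0006,"twist":0},{"dx":0.001,"dy":0,"dz":0.001,"twist":0},{"dx":0.001,"dy":0,"dz":0.001,"twist":0},{"dx":0.001,"dy":0,"dz":0.001,"twist":0}]'
python3 -m creep '[{"dx":0,"dy":0,"dz":0,"twist":0},{"dx":0,"dy":0,"dz":0,"twist":0},{"dx":0,"dy":0,"dz":0,"twist":0},{"dx":0,"dy":0,"dz":0,"twist":0},{"dx":0,"dy":0,"dz":0,"twist":0}]'
python3 - <<'E'
from h import *
st(); a,P=cloud("wrist"); cv2.imwrite("pics/w6.png",a); st()
E
```

```text
clock: 14.28
ee_pos: [0.6006, 0.2855, 0.0512]
orientation: [0.707, -0.067, 0.06, -0.701]
force: [-23.1, -18.7, 23.5]
width: 0.575
clock: 14.7
ee_pos: [0.6006, 0.2855, 0.0512]
orientation: [0.707, -0.067, 0.06, -0.701]
force: [-24.1, -18.3, 23.1]
width: 0.572
t 14.7 corner xy mm -24.28 -42.26 z 0.0512 F -20.5 -22.3 23.1 Tz [-3.59  4.6   0.23] jaw -10.25 down [-0.0109 -0.0072 -0.9999]
t 14.75 corner xy mm -24.29 -42.29 z 0.0512 F -20.5 -22.6 23.0 Tz [-3.59  4.6   0.23] jaw -10.25 down [-0.0109 -0.0072 -0.9999]
```

View pics/w6.png

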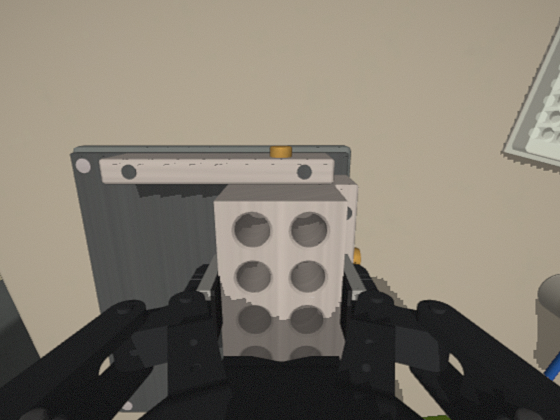

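The block hides both pin tips: its far end meets the left fence at about (283,185) and its side meets the far fence at about (347,215). Position has stalled on both axes at the seat, with about 20 N of push each way. I'm handing it in.

```bash
python3 -c "
from h import *
sign_off(); st()"
```

```text
the job is handed in; nothing more can be done
the job is handed in; nothing more can be done
```

The block is in the corner of the stage, still gripped and pressed against both fences, and I handed the job in at about 14.8 s. I got no verdict back.

I gripped it across its 50 mm width and set it upright on the bed, parallel to the far fence and clear of both pins. Then I slid it into the far fence and along it into the left fence.

**Last checks**
- **Position:** in my estimated corner frame, the tool centre stopped at (-24.3, -42.3) mm; the seat is (-25, -42). It moved no more than 0.05 mm when I pushed another 1 mm each way, so it was against both fences.
- **Force:** the wrist read about 20 N toward the far fence, 22 N toward the left fence and 23 N downward. These include the pin springs and friction, so I did not measure the fence contact forces separately. My rough estimate is 10 N or more at each.
- **Alignment:** the jaws were within about 0.1° of my estimate of the stage's turn (-10.2°), and the tool leaned about 0.7°.
- **Pins:** in the last wrist picture the block hides both pin tips. That they are fully in is inferred from the position and the stop against the fences.
- **Bystanders:** I kept the arm away from them and saw no unexpected contact force, but I did not measure their positions again.

**Disagreements:** two early wrist measurements were up to about 10 mm off because I took them while the arm was still settling. I discarded them; later readings with the arm at rest agreed with the top camera to about 1 mm.

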